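Clamp a chocolate box in the tying jig

ROBOT

A 6-joint arm with a two-finger parallel gripper is mounted at the origin on a cart in front of the work surface, level with it; the furniture and walls round the work are solid. World frame = base frame: x ahead of the robot, y to its left, z up, the work surface at z = 0. Lengths are in m, angles in rad, forces in N, time in s.
With the tool pointing down it reaches from about 0.3 to 0.875 m from the base axis. Payload 6.4 kg.
Tool frame: the origin (TCP) lies at the very end of the fingers, on their centre line; the grasp point (between the pads) lies 19 mm behind it; z points along the fingers, x is the direction in which the jaws open and shut, and the axes are right-handed (so a half turn about z gives the same grasp; the last joint's range is limited). The gripper opens to 88 mm and grips with 3 to 60 N. Pads are 18 mm wide; open, the fingers measure 123 mm over their backs; the gripper's body (75 mm by 187 mm) begins 45 mm behind the grasp point.
Start: joints at [-1.344, 0.181, 1.607, -0, 1.354, -0.206], TCP at [0.241, -0.522, 0.239] pointing down, gripper open.
Joint ranges: [-2.99, 2.99], [-0.89, 2.07], [0.3, 2.58], [-1.14, 4.28], [0, 2.63], [-3.12, 3.12]. Speed limits (rad/s): [2.57, 2.57, 3.01, 3.14, 3.14, 3.14].

INTERFACE

Orientations are given as a unit quaternion [w, x, y, z].
In Python, from rig import monitor, eyes, job gives the robot as it stands. The module is installed in compiled form; this text tells all that it offers.
- The arm moves only by the tool send_rows, never from a script. Its argument "plan" is a list of rows, each a list of 3 entries, a list of its own where there are three numbers: the shift along the world's x, y, z in cm, then the turn, a rotation vector about the world's x, y, z in degrees, then the closure, from 0 (fully open) to 1 (shut). A call has 1 to 8 rows; each row shifts and turns the pose as measured when the row begins; what a row does not reach is not made up. A row lasts 1/10 s, in which the tool goes at most 50 mm and 8.59 degrees, less where a joint would pass 70% of its speed; a pose out of reach is approached as far as the arm can. A call is refused whole if a number of a shift passes 5 or a number of a turn 8.59, either way. A call with a gripper value outside its range is refused whole. The fingers move at their own pace and stop on an object; "squeeze" is the grip in N (left out, the last holds). Time passes only in rows, so rows that do not move let the fingers close. It gives the time, the measured TCP pose, the force and the opening at its end, in the units of the state.
- monitor.get_obs(): the state, without advancing time (a new reading comes with each control period).
- eyes.grab_frame(name): name is "side" or "top"; returns the picture (400x640x3 uint8, red, green, blue); there is no depth.
- eyes.camera_info(name): a dict with "fx", "fy", "cx", "cy" (pixels), "eye" and "orientation" of the camera in the world. Camera axes: x right, y up, looking along -z (the intrinsics and any distortion apply to the point x, -y, -z); pixel columns grow to the right and rows downward; lengths in m; the calibration is good to about 2 mm. A picture is of the moment at which its call begins. camera_info takes no time and is no camera call.
- job.finish_job(): hands the job in, once; it reports no verdict.
The state is a dict: "t": time; "joints": joint angles; "dq": joint speeds; "effort": joint torques, N m; "position": TCP position; "orientation": TCP orientation; "contact_force": force on the tool from outside, world axes, zero at the start; "ft_torque": the same for the moment, N m; "gripper_width": opening from 0.0 (shut) to 1.0 (fully open).
Only numpy, scipy, OpenCV 4.12 (cv2) and the standard library are available. Lean on these libraries where they do the work, as an engineer would, in place of code of your own. Each camera call takes 0.05 s, during which the arm holds its last target. There are 200 camera calls.

TASK

Get the chocolate box ready for its ribbon without picking anything up: with the fingertips, push the box along the channel of the wooden jig until it sits fully home against the end stop. Then push the clamp's red lever over past its centre, so that it snaps across and its rubber foot holds the box down. Do not lift the box, leave the other things on the counter alone, and finish with the hand clear.

Things in the scene. Friction and masses are not known exactly. Their poses are not given: they have to be found in the camera images.
- jig: Fixed light-wood jig board, x -110 to +110, y -46 to +94 mm, top 16 mm above the counter. Origin: on the counter under the middle of the box channel. +x: direction in which the box is pushed; +z up. Two aluminium rails along x (x -105 to +90 mm, 13 mm above the board) leave a channel 70 mm wide centred on y = 0, open at the -x end. The clamp stands beside it on the +y side.
- stop_face (a point): Middle of the end stop's face towards the box, at jig x = +85, y = 0 mm, 14 mm above the board. The stop is an aluminium block across the channel, 84 mm wide, 28 mm high above the board.
- choc_box: Loose closed kraft-brown chocolate box, 62 x 110 x 34 mm, about 0.1 kg, lying in the channel. Origin: centre of its underside; its y axis is its long axis and lies along the jig's x; z up. It starts 40 to 80 mm short of the stop; when home its origin is at jig x = +30 mm.
- clamp (a joint): Lever angle (rad); hinge parallel to jig x. 0 = open: handle leans 33 deg away from the channel (to jig +y), foot raised. Grows as the handle is pushed towards jig -y. 0.575: upright, the centre; before it a spring returns it to 0, past it the spring throws it on until the foot meets the box top at about 1.15 (handle leans 33 deg over the channel). Limit 1.20. Takes 3 to 6 N at the handle.
- clamp_pivot (a point): Hinge axis of the lever: jig x = +50 mm, y = +64 mm, 60 mm above the counter.
- clamp_tip (a point): Free end of the red handle (straight, round, 16 mm thick), 85 mm from the hinge axis; about 131 mm above the counter when open or shut, 145 mm when upright. The red grip is the outer 59 mm; below it a 10 mm steel rod.
- ribbon_spool: Loose bystander: green ribbon on a cardboard spool, 69 mm across, 20 mm high. Origin under its centre.
- cocoa_tin_dark: Loose bystander: dark brown cocoa tin with tan lid, 68 mm across, 85 mm high. Origin under its centre.
- cocoa_tin_teal: Loose bystander: teal cocoa tin with tan lid, 62 mm across, 75 mm high. Origin under its centre.
- counter_bell: Loose bystander: brass counter bell, 64 mm across, 47 mm high. Origin under its centre.
- date_stamp: Loose bystander: dark wooden hand stamp standing upright, 24 x 42 x 60 mm. Origin under its centre.
- ink_pad: Loose bystander: red and black ink pad, 59 x 86 x 16 mm. Origin under its centre.
- pencil: Loose bystander: red pencil lying flat, 158 mm long, 8 mm thick. Origin under its middle.
- nib_mill: Fixed bystander, always in the same place: dark wooden nib mill with a copper dome, standing square-on at 45 degrees, about 200 mm across its corners in x and y. Body 131 mm high, dome to 215 mm, and a crank arm that reaches about 130 mm from the dome towards world -y, its knob 263 mm above the counter. Go round it on the robot's side or pass above it. Origin under its centre.
- cutter_corner (a point): Far corner of a fixed wooden chocolate-bar cutter, a bystander on the robot's right, nearer than the jig; on top of its board, 26 mm above the counter. Its hinge bracket and fence are up to 76 mm high, at world x below 0.33 m; its raised blade, up to 261 mm high, is at x below 0.28 m.

How it is judged:
By the outcome, as a careful person would: the job done as asked, in the order asked, and still so for the second after the job is handed in, with the robot touching nothing.
It also fails if it takes over 45 s, if anything falls off the work surface, if the arm or the gripper's body presses on something with over 40 N, if the wrist force passes 120 N, or if a joint passes its speed limit or range.

## Working session

There is one attempt and no reset: what is moved stays moved. The work goes in short steps, Python scripts to look and compute and a tool call to move; the robot and the scene stay as the last step left them, time stands still between calls to the robot, and variables do not carry over. Pictures are saved under pics/ and viewed, about 8 in all and at most 12, crops included, and the job is handed in when it is done.

Besides the shell and the picture viewer there is one more tool, called after "Request:" in YAML: its name, and indented under it one key for each argument. send_rows: Moves the arm, as the interface text tells. Its arguments: {"type":"object","properties":{"plan":{"type":"array","items":{"type":"array"}},"squeeze":{"type":"number"}},"required":["plan"]}

```bash
mkdir -p pics
python3 - <<'E'
from rig import monitor, eyes
import cv2
for n in("top","side"):
    cv2.imwrite(f"pics/{n}0.png",eyes.grab_frame(n)[...,::-1]); print(eyes.camera_info(n))
print(monitor.get_obs())
E
```

```text
{'fx': 364.23564796186, 'fy': 364.23564796186, 'cx': 325.579208303312, 'cy': 207.77235475743157, 'eye': array([ 0.42288602, -0.02515199,  0.93099475]), 'orientation': array([ 0.75854145,  0.07919441, -0.07034778, -0.64295746])}
{'fx': 374.23086503655696, 'fy': 374.23086503655696, 'cx': 324.306661637013, 'cy': 197.55918870048703, 'eye': array([0.59147812, 0.49793563, 0.76916334]), 'orientation': array([ 2.10277332e-02, -8.94200847e-04,  3.22179868e-01,  9.46444487e-01])}
{'t': 0.1, 'joints': array([-1.34431258e+00,  1.81467312e-01,  1.60786590e+00, -4.22825180e-05,
        1.35377123e+00, -2.06303028e-01]), 'dq': array([ 2.85200490e-06, -3.30233469e-03, -9.10593143e-04, -7.65334491e-04,
        1.03702742e-04,  5.11463603e-04]), 'effort': array([ 3.09159404e-04, -4.34822345e+01, -3.42696726e+01,  7.03326124e-02,
        3.40203289e-02, -5.25215319e-05]), 'position': array([ 0.24105366, -0.52152843,  0.23792025]), 'orientation': array([-5.14334160e-04,  8.42439834e-01, -5.38789899e-01, -5.54311065e-04]), 'contact_force': array([-0.28479124, -0.37018924, -0.03684785]), 'ft_torque': array([ 0.01660716,  0.0055318 , -0.02819368]), 'gripper_width': 0.9981807930971311}
```

View pics/top0.png

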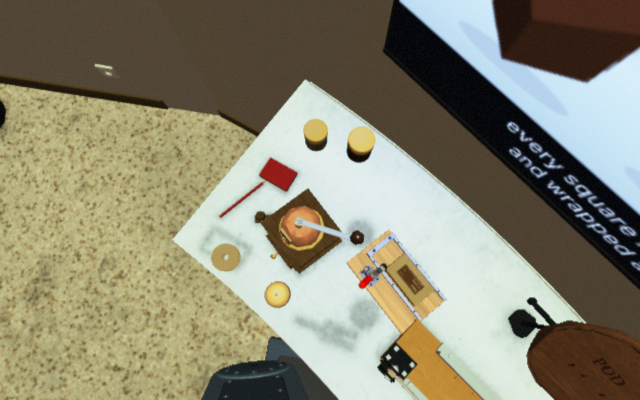

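View pics/side0.png

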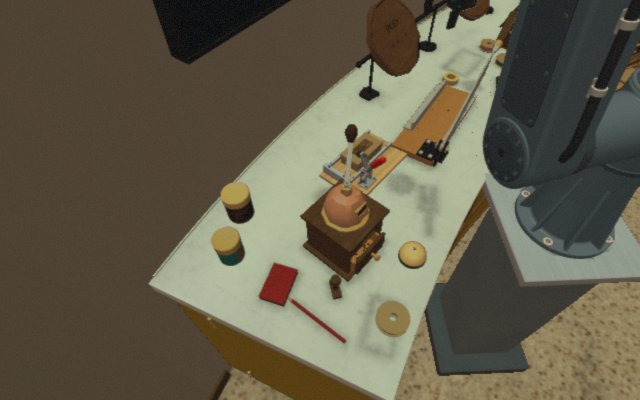

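The top view shows the jig around (395,275), with the brown box in it and the red lever at (367,281). The mill is at (303,228) and the cutter at about (420,360). The side view shows the jig at about (365,160). Next I'll write helpers and zoom in.

```bash
cat > h.py <<'E'
import numpy as np, cv2
from scipy.spatial.transform import Rotation as R
from rig import monitor, eyes
def cam(n):
    c=eyes.camera_info(n); w,x,y,z=c["orientation"]
    return c,R.from_quat([x,y,z,w]).as_matrix()
def proj(n,P):
    c,M=cam(n); p=(np.atleast_2d(P)-c["eye"])@M
    return np.c_[c["cx"]+c["fx"]*p[:,0]/-p[:,2], c["cy"]+c["fy"]*-p[:,1]/-p[:,2]]
def ray(n,u,v,z):
    c,M=cam(n); d=M@np.array([(u-c["cx"])/c["fx"],-(v-c["cy"])/c["fy"],-1])
    return c["eye"]+d*(z-c["eye"][2])/d[2]
def crop(n,f,x0,y0,w,h,s,img=None):
    im=eyes.grab_frame(n) if img is None else img
    cv2.imwrite(f,cv2.resize(im[y0:y0+h,x0:x0+w,::-1],None,fx=s,fy=s,interpolation=cv2.INTER_CUBIC)); return im
E
python3 - <<'E'
from h import *
a=crop("top","/tmp/a.png",335,220,130,110,6); b=crop("side","/tmp/b.png",310,115,130,90,6)
cv2.imwrite("pics/z1.png",cv2.imread("/tmp/a.png")[:,:]); cv2.imwrite("pics/z2.png",cv2.imread("/tmp/b.png"))
print(proj("top",[[0,0,0],[.3,0,0],[.3,-.3,0],[.6,-.2,0],[.241,-.522,.239]]),proj("side",[[.3,-.3,0],[.6,-.2,0]]))
print(ray("top",395,275,.03))
E
```

```text
[[282.00024801 473.34367915]
 [305.23975584 335.54330338]
 [428.05090123 356.87592484]
 [401.71517192 228.41496978]
 [592.47785351 441.8950184 ]] [[416.75658591 138.23771034]
 [315.56826599 167.5362919 ]]
[ 0.47763661 -0.19195672  0.03      ]
```

View pics/z1.png

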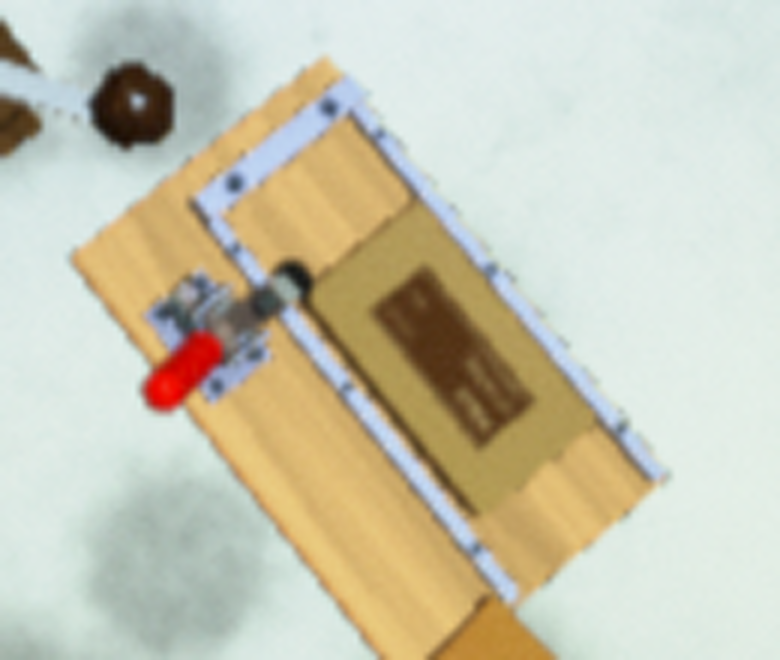

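View pics/z2.png

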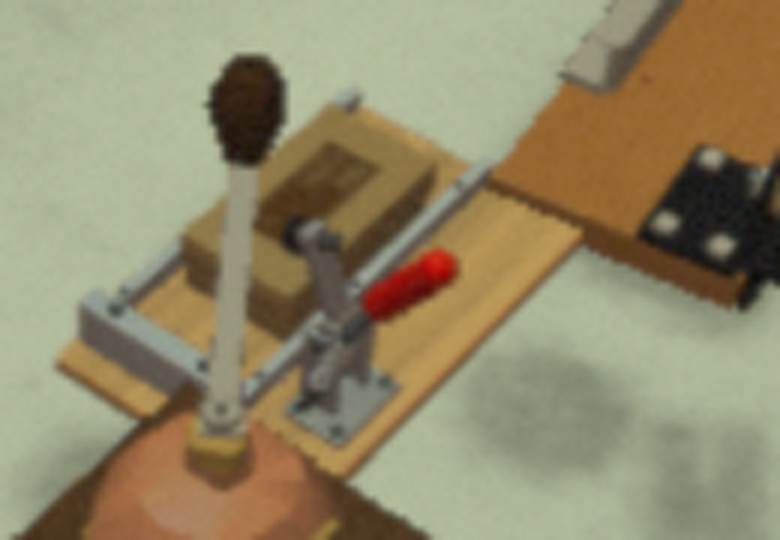

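Zoomed top crop (6x, offset 335,220):
- Board corners are at (72,258) and (325,60).
- Box top corners are at about (415,200), (313,285), (478,515) and (597,425).
- The red lever is open, with its tip at about (165,390).

The side view confirms the foot is raised.

Run:
```python
from h import *
from scipy.optimize import least_squares
T=lambda u,v,z:ray("top",(u+.5)/6-.5+335,(v+.5)/6-.5+220,z)
S=lambda u,v,z:ray("side",(u+.5)/6-.5+310,(v+.5)/6-.5+115,z)
pts=[(T(72,258,.016),110,94),(T(325,58,.016),110,-46),(T(655,490,.029),-105,-37),(T(507,605,.029),-105,37),
 (S(58,365,.016),110,-46),(S(582,235,.016),-110,94)]
W=np.array([p[0][:2] for p in pts]);J=np.array([p[1:] for p in pts])/1e3
rot=lambda a:np.array([[np.cos(a),-np.sin(a)],[np.sin(a),np.cos(a)]])
f=lambda p:((J@rot(p[2]).T+p[:2])-W).ravel()
s=least_squares(f,[.5,-.2,.9]);p=s.x;print(p,np.degrees(p[2]));print((f(p)*1e3).reshape(-1,2).round(1))
np.save("jig.npy",p)
inv=lambda w:(np.asarray(w)[:2]-p[:2])@rot(p[2])*1e3
for n,q in dict(T=[(415,200),(313,285),(478,515),(597,425)]).items():
    for u,v in q: print("box",inv(T(u,v,.05)).round(1))
for u,v in[(185,235),(432,160),(285,290)]:print("boxS",inv(S(u,v,.05)).round(1))
print("tip",inv(T(165,390,.131)),inv(S(437,265,.131)))
w=lambda x,y:rot(p[2])@np.array([x,y])/1e3+p[:2]
for n,x,y in[("tip",50,110.3),("pivot",50,64),("boxrear",-85,0),("stop",85,0)]:print(n,w(x,y).round(4))
print("knob",T(133,105,.255),"mill",ray("top",303,222,.215),"cutter",T(490,598,.026),S(490,180,.026), inv(S(490,180,.026)))
```

```text
[ 0.48245397 -0.21122159  0.81499261] 46.69563680596695
[[ 0.5  5.1]
 [ 2.   2. ]
 [ 2.2  2.5]
 [ 2.  -0.4]
 [ 0.6 -6. ]
 [-7.2 -3.2]]
box [ 40.2 -30.1]
box [38.9 24. ]
box [-68.8  28.9]
box [-71.  -30.5]
boxS [ 41.9 -28.8]
boxS [-67.3  27. ]
boxS [39.4 25.5]
tip [ 47.39728152 103.3042674 ] [ 52.99130762 105.3407643 ]
tip [ 0.4365 -0.0992]
pivot [ 0.4702 -0.1309]
boxrear [ 0.4242 -0.2731]
stop [ 0.5408 -0.1494]
knob [ 0.52144662 -0.07117183  0.255     ] mill [0.53962081 0.03625024 0.215     ] cutter [ 0.38296573 -0.25564378  0.026     ] [ 0.38566474 -0.25164153  0.026     ] [-95.79962049  42.71253977]
```

The jig origin is at about (0.482, -0.211), with yaw 46.7°. The box needs about 45 mm of travel. I'll lift, close the fingers, turn +21.9° and go behind the box at about (0.419, -0.278).

Request:
send_rows:
  plan:
    - [[0, 0, 4], [0, 0, 0], 1]
    - [[0, 0, 5], [0, 0, 0], 1]
    - [[0, 0, 4], [0, 0, 0], 1]
    - [[2.5, 3.4, 0], [0, 0, 7.3], 1]
    - [[2.5, 3.4, 0], [0, 0, 7.3], 1]
    - [[2.5, 3.4, 0], [0, 0, 7.3], 1]
    - [[2.5, 3.4, 0], [0, 0, 0], 1]
    - [[2.5, 3.4, 0], [0, 0, 0], 1]
  squeeze: 20

```text
t: 1.0
position: [0.3653, -0.3475, 0.3702]
orientation: [-0.001, 0.931, -0.366, -0.003]
contact_force: [0.0, -0.4, 0.4]
gripper_width: 0.298
```

```bash
cat > s.py <<'E'
from h import *
import sys
p=np.load("jig.npy");r=np.array([[np.cos(p[2]),-np.sin(p[2])],[np.sin(p[2]),np.cos(p[2])]])
o=monitor.get_obs();q=o["orientation"];M=R.from_quat([*q[1:],q[0]]).as_matrix()
print("t",o["t"],"pos",o["position"].round(4),"jig mm",((o["position"][:2]-p[:2])@r*1e3).round(1),"jaw yaw",np.degrees(np.arctan2(M[1,0],M[0,0])).round(1),"want",(np.degrees(p[2])-90).round(1),"toolz",M[:,2].round(3),"F jig",(o["contact_force"][:2]@r).round(2),o["contact_force"][2].round(2),"w",o["gripper_width"])
if len(sys.argv)>2:
    t=np.array([float(a) for a in sys.argv[1:3]])/1e3
    print("shift cm",((r@t+p[:2]-o["position"][:2])*100).round(2))
E
python3 s.py -92 0
```

```text
t 1.0 pos [ 0.3653 -0.3475  0.3702] jig mm [-179.5   -8.2] jaw yaw -42.9 want -43.3 toolz [-0.005  0.003 -1.   ] F jig [-0.29 -0.28] 0.42 w 0.2982448543970971
shift cm [5.41 6.93]
```

Request:
send_rows:
  plan:
    - [[2.7, 3.5, 0], [0, 0, 0], 1]
    - [[2.7, 3.4, 0], [0, 0, 0], 1]
    - [[0, 0, -4.5], [0, 0, 0], 1]
    - [[0, 0, -4.5], [0, 0, 0], 1]
    - [[0, 0, -4.5], [0, 0, 0], 1]
    - [[0, 0, -4.5], [0, 0, 0], 1]
    - [[0, 0, 0], [0, 0, 0], 1]

```text
t: 1.7
position: [0.4243, -0.2681, 0.1876]
orientation: [0.0, 0.933, -0.361, 0.001]
contact_force: [-0.6, -0.2, -0.4]
gripper_width: 0.007
```

```bash
python3 s.py -92 0
python3 - <<'E'
from h import *
crop("top","pics/z3.png",335,200,130,130,4);
E
```

```text
t 1.7 pos [ 0.4243 -0.2681  0.1876] jig mm [-81.3   3.3] jaw yaw -42.3 want -43.3 toolz [ 0.002 -0.001 -1.   ] F jig [-0.59  0.31] -0.41 w 0.0071247342051108465
shift cm [-0.5 -1. ]
```

View pics/z3.png

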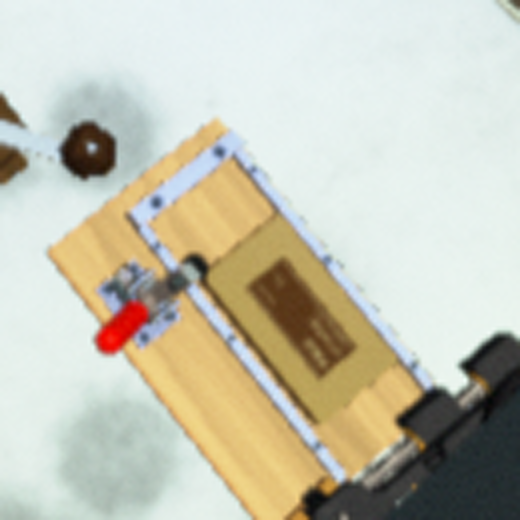

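The gripper is behind the box and aligned with the channel. The box's rear edge is still visible at (355,395) and the lever is open. Now I'll descend.

Request:
send_rows:
  plan:
    - [[-0.5, -1.0, 0], [0, 0, -1], 1]
    - [[0, 0, -4], [0, 0, 0], 1]
    - [[0, 0, -4], [0, 0, 0], 1]
    - [[0, 0, -3], [0, 0, 0], 1]
    - [[0, 0, -2], [0, 0, 0], 1]
    - [[0, 0, -1], [0, 0, 0], 1]
    - [[0, 0, 0], [0, 0, 0], 1]

```text
t: 2.45
position: [0.4303, -0.2973, 0.0682]
orientation: [0.01, 0.928, -0.373, 0.02]
contact_force: [-0.2, -0.2, -0.1]
gripper_width: 0.01
```

```bash
python3 s.py -92 0
```

```text
t 2.45 pos [ 0.4303 -0.2973  0.0682] jig mm [-98.4 -21.1] jaw yaw -43.7 want -43.3 toolz [ 0.029 -0.033 -0.999] F jig [-0.24  0.02] -0.1 w 0.009910956329249425
shift cm [-1.09  1.91]
```

Request:
send_rows:
  plan:
    - [[0, 0, 0], [0, 0, 0], 1]
    - [[0, 0, 0], [0, 0, 0], 1]

```text
t: 2.65
position: [0.4321, -0.3002, 0.0721]
orientation: [0.011, 0.928, -0.373, 0.022]
contact_force: [0.7, 0.5, 0.1]
gripper_width: 0.004
```

```bash
python3 s.py -92 0; python3 -c "
from h import *
o=monitor.get_obs();print(o['joints'],o['dq'],o['contact_force'])
q=o['orientation'];print(np.degrees((R.from_matrix(np.c_[[0.728,-0.686,0],[-.686,-.728,0],[0,0,-1]])*R.from_quat([*q[1:],q[0]]).inv()).as_rotvec()))
crop('side','pics/z4.png',260,60,220,150,3)"
```

```text
t 2.65 pos [ 0.4321 -0.3002  0.0721] jig mm [-99.3 -24.4] jaw yaw -43.8 want -43.3 toolz [ 0.033 -0.037 -0.999] F jig [ 0.8  -0.15] 0.08 w 0.0039639872297054365
shift cm [-1.28  2.2 ]
[-8.32557364e-01  2.62631896e-01  1.88806824e+00 -7.45933600e-04
  9.40910349e-01 -6.76074545e-02] [-0.0022103  -0.01944739 -0.02072834  0.00090518  0.00823161 -0.00020441] [0.65402543 0.48047251 0.08172909]
[2.13305538 1.91115852 0.50533856]
```

View pics/z4.png

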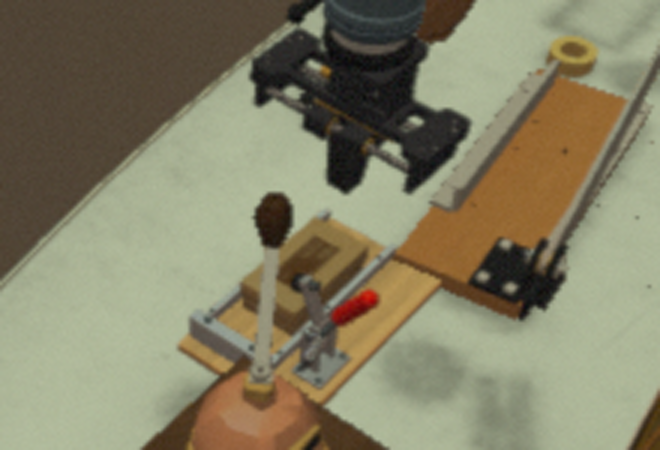

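The side view shows the gripper hovering above the open channel end. It has drifted about 24 mm towards jig -y and tilted. I suspect an arm link is touching the cutter's raised blade, so I'll check a picture and the efforts.

```bash
python3 -c "
from h import *
o=monitor.get_obs();print(o['t'],o['effort'],o['position'])
a=eyes.grab_frame('top')[180:400,240:560,::-1];b=eyes.grab_frame('side')[0:220,320:640,::-1]
cv2.imwrite('pics/z5.png',cv2.resize(np.r_[a,b],None,fx=1.36,fy=1.36,interpolation=cv2.INTER_CUBIC))
o=monitor.get_obs();print(o['t'],o['effort'],o['position'])
"
```

```text
2.7 [ 6.97055622e-02 -3.95459461e+01 -2.61630249e+01  6.45236881e-02
 -6.56895549e-02  7.70944207e-04] [ 0.43237978 -0.30039319  0.07230616]
2.8 [-9.06720408e-02 -4.06623745e+01 -2.75269890e+01  5.62798453e-02
 -2.07967144e-01  3.66251057e-03] [ 0.43189595 -0.29967409  0.07150368]
```

View pics/z5.png

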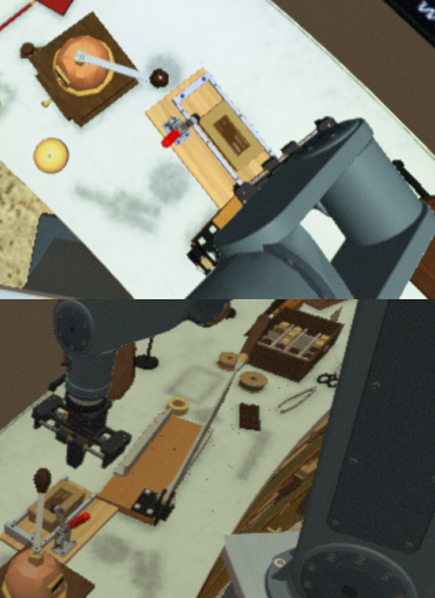

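There is no sign of contact: efforts are normal and the gripper sits free above the channel mouth. I read this as tracking lag that accumulates because each row starts from the measured pose. I'll correct with smaller rows.

Request:
send_rows:
  plan:
    - [[-0.6, 1.1, 0], [1.0, 1.0, 0.3], 1]
    - [[-0.6, 1.1, 0], [1.0, 1.0, 0.2], 1]
    - [[0, 0, 0], [0, 0, 0], 1]

```text
t: 3.1
position: [0.4188, -0.2755, 0.0722]
orientation: [0.0, 0.93, -0.368, -0.003]
contact_force: [-0.3, 0.6, -0.2]
gripper_width: 0.008
```

```bash
cat >> s.py <<'E'
N=np.c_[[0.728,-0.686,0],[-.686,-.728,0],[0,0,-1]]
print("turn deg",np.degrees((R.from_matrix(N)*R.from_matrix(M).inv()).as_rotvec()).round(2))
E
python3 s.py -92 0
```

```text
t 3.1 pos [ 0.4188 -0.2755  0.0722] jig mm [-90.4   2.2] jaw yaw -43.2 want -43.3 toolz [-0.005  0.001 -1.   ] F jig [0.24 0.61] -0.22 w 0.008251269247604515
shift cm [ 0.05 -0.27]
turn deg [-0.07 -0.28 -0.07]
```

Request:
send_rows:
  plan:
    - [[0, -0.2, -1.0], [0, 0, 0], 1]
    - [[0, 0, -1.0], [0, 0, 0], 1]
    - [[0, 0, -0.8], [0, 0, 0], 1]
    - [[0, 0, -0.4], [0, 0, 0], 1]
    - [[0, 0, 0], [0, 0, 0], 1]

```text
t: 3.6
position: [0.4184, -0.2769, 0.0364]
orientation: [0.0, 0.93, -0.368, -0.003]
contact_force: [-0.3, -0.5, 0.2]
gripper_width: 0.007
```

```bash
python3 s.py -92 0
```

```text
t 3.6 pos [ 0.4184 -0.2769  0.0364] jig mm [-91.7   1.6] jaw yaw -43.2 want -43.3 toolz [-0.006  0.002 -1.   ] F jig [-0.54 -0.11] 0.19 w 0.006645844096002485
shift cm [ 0.1  -0.13]
turn deg [-0.13 -0.34 -0.11]
```

Now I'll push along the jig +x direction.

Request:
send_rows:
  plan:
    - [[0.6, 0.55, 0], [0, 0, 0], 1]
    - [[0.6, 0.64, 0], [0, 0, 0], 1]
    - [[0.6, 0.64, 0], [0, 0, 0], 1]
    - [[0.6, 0.64, 0], [0, 0, 0], 1]
    - [[0.6, 0.64, 0], [0, 0, 0], 1]
    - [[0, 0, 0], [0, 0, 0], 1]

```text
t: 4.2
position: [0.4517, -0.243, 0.037]
orientation: [0.0, 0.93, -0.368, -0.003]
contact_force: [-0.6, -0.3, 0.6]
gripper_width: 0.006
```

```bash
python3 s.py -36 0
```

```text
t 4.2 pos [ 0.4517 -0.243   0.037 ] jig mm [-44.2   0.6] jaw yaw -43.2 want -43.3 toolz [-0.005  0.002 -1.   ] F jig [-0.6   0.21] 0.6 w 0.005643225380451329
shift cm [0.6  0.55]
turn deg [-0.09 -0.29 -0.12]
```

Request:
send_rows:
  plan:
    - [[0.28, 0.28, -0.1], [0, 0, 0], 1]
    - [[0.2, 0.2, 0], [0, 0, 0], 1]
    - [[0.14, 0.15, 0], [0, 0, 0], 1]

```text
t: 4.5
position: [0.4583, -0.2374, 0.0363]
orientation: [0.002, 0.93, -0.367, -0.002]
contact_force: [-8.1, -10.9, 1.4]
gripper_width: 0.006
```

```bash
python3 s.py -34 0
```

```text
t 4.5 pos [ 0.4583 -0.2374  0.0363] jig mm [-35.7  -0.4] jaw yaw -43.1 want -43.3 toolz [-0.006 -0.001 -1.   ] F jig [-13.47  -1.55] 1.42 w 0.006008438186680484
shift cm [0.09 0.15]
turn deg [ 0.08 -0.32 -0.21]
```

The force rose to 13.5 N along -x at x = -35.7, where home was expected at -34. I'll back off, rise and check visually.

Request:
send_rows:
  plan:
    - [[0.1, 0.1, 0], [0, 0, 0], 1]
    - [[-1, -1.05, 0], [0, 0, 0], 1]
    - [[-1, -1.05, 0], [0, 0, 0], 1]
    - [[0, 0, 1.5], [0, 0, 0], 1]
    - [[0, 0, 3], [0, 0, 0], 1]
    - [[0, 0, 4], [0, 0, 0], 1]
    - [[-1, -1, 4], [0, 0, 0], 1]
    - [[-1, -1, 4], [0, 0, 0], 1]

```text
t: 5.3
position: [0.4111, -0.2767, 0.1996]
orientation: [-0.001, 0.93, -0.368, -0.01]
contact_force: [0.9, -1.1, 0.4]
gripper_width: 0.003
```

```bash
python3 s.py -40 180
python3 - <<'E'
from h import *
crop("top","/tmp/a.png",345,225,100,85,5); crop("side","/tmp/b.png",310,115,100,85,5)
cv2.imwrite("pics/z6.png",np.vstack([cv2.imread("/tmp/a.png"),cv2.imread("/tmp/b.png")])[:850])
cv2.imwrite("pics/z6.png",cv2.resize(cv2.imread("pics/z6.png"),None,fx=.7,fy=.7,interpolation=cv2.INTER_AREA))
E
```

```text
t 5.3 pos [ 0.4111 -0.2767  0.1996] jig mm [-96.6   7. ] jaw yaw -43.2 want -43.3 toolz [-0.018  0.009 -1.   ] F jig [-0.21 -1.38] 0.35 w 0.0030368269702420046
shift cm [-8.71 15.98]
turn deg [-0.49 -1.04 -0.13]
```

View pics/z6.png

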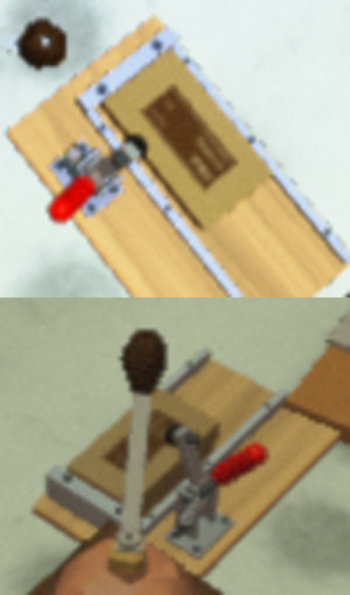

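The box front is now flush against the end stop in both views and the lever is still open. Next I'll move high to the +y side of the lever, at jig (50,160).

Request:
send_rows:
  plan:
    - [[-0.2, 3, 0.5], [0, 0, 0], 1]
    - [[-0.2, 4, 0], [0, 0, 0], 1]
    - [[-0.2, 4, 0], [0, 0, 0], 1]
    - [[-0.2, 4, 0], [0, 0, 0], 1]
    - [[-0.2, 3, 0], [0, 0, 0], 1]
    - [[0, 1, 0], [0, 0, 0], 1]
    - [[0, 0, 0], [0, 0, 0], 1]
    - [[0, 0, 0], [0, 0, 0], 1]

```text
t: 6.2
position: [0.4002, -0.0876, 0.207]
orientation: [0.002, 0.928, -0.372, -0.004]
contact_force: [0.3, 0.1, -1.0]
gripper_width: 0.003
```

```bash
python3 s.py 50 160
```

```text
t 6.2 pos [ 0.4002 -0.0876  0.207 ] jig mm [ 33.6 144.7] jaw yaw -43.7 want -43.3 toolz [-0.009 -0.    -1.   ] F jig [ 0.28 -0.1 ] -0.97 w 0.0028729348948680292
shift cm [0.02 2.25]
turn deg [ 0.02 -0.52  0.44]
```

Request:
send_rows:
  plan:
    - [[0, 1.2, 0], [0, -0.4, 0.4], 1]
    - [[0, 1, 0], [0, 0, 0], 1]
    - [[0, 0, 0], [0, 0, 0], 1]
    - [[0, 0, -2.5], [0, 0, 0], 1]
    - [[0, 0, -2.5], [0, 0, 0], 1]
    - [[0, 0, -2.5], [0, 0, 0], 1]
    - [[0, 0, -1.2], [0, 0, 0], 1]
    - [[0, 0, 0], [0, 0, 0], 1]

```text
t: 7.0
position: [0.402, -0.0679, 0.1182]
orientation: [0.001, 0.929, -0.371, 0.001]
contact_force: [-0.3, 1.0, 0.5]
gripper_width: 0.006
```

```bash
python3 s.py 50 145
```

```text
t 7.0 pos [ 0.402  -0.0679  0.1182] jig mm [ 49.1 156.8] jaw yaw -43.6 want -43.3 toolz [ 0.002 -0.003 -1.   ] F jig [0.49 0.88] 0.51 w 0.006090684081377757
shift cm [ 0.92 -0.75]
turn deg [0.18 0.11 0.27]
```

Request:
send_rows:
  plan:
    - [[0.75, -0.65, -0.5], [0, 0, 0], 1]
    - [[0.75, -0.65, -0.3], [0, 0, 0], 1]
    - [[0.7, -0.65, 0], [0, 0, 0], 1]
    - [[0.7, -0.65, 0], [0, 0, 0], 1]
    - [[0.7, -0.65, 0], [0, 0, 0], 1]

```text
t: 7.5
position: [0.439, -0.1008, 0.1121]
orientation: [0.0, 0.929, -0.371, -0.001]
contact_force: [-2.9, 2.7, 3.6]
gripper_width: 0.007
```

```bash
python3 s.py 50 85
```

```text
t 7.5 pos [ 0.439  -0.1008  0.1121] jig mm [ 50.5 107.4] jaw yaw -43.5 want -43.3 toolz [-0.001  0.    -1.   ] F jig [-0.08  3.96] 3.57 w 0.007121547664720162
shift cm [ 1.59 -1.58]
turn deg [-0.01 -0.08  0.24]
```

Contact is at about 4 N, as expected. I'll continue past the centre.

Request:
send_rows:
  plan:
    - [[0.7, -0.68, -0.1], [0, 0, 0], 1]
    - [[0.7, -0.68, 0], [0, 0, 0], 1]
    - [[0.6, -0.58, 0], [0, 0, 0], 1]
    - [[0.4, -0.4, 0], [0, 0, 0], 1]

```text
t: 7.9
position: [0.4668, -0.1275, 0.1128]
orientation: [0.0, 0.929, -0.371, 0.001]
contact_force: [0.2, 0.2, 0.5]
gripper_width: 0.005
```

```bash
python3 s.py 50 75
```

```text
t 7.9 pos [ 0.4668 -0.1275  0.1128] jig mm [50.2 68.8] jaw yaw -43.6 want -43.3 toolz [ 0.002 -0.002 -1.   ] F jig [0.28 0.02] 0.48 w 0.00500442901088048
shift cm [-0.46  0.41]
turn deg [0.09 0.09 0.27]
```

The force has dropped to zero, so the lever has snapped over. I'll retreat to +y, rise and look.

Request:
send_rows:
  plan:
    - [[-1.5, 1.4, 0], [0, 0, 0], 1]
    - [[-2, 1.9, 0], [0, 0, 0], 1]
    - [[-2, 1.9, 0], [0, 0, 0], 1]
    - [[-1, 0.7, 2], [0, 0, 0], 1]
    - [[-0.5, 0, 3], [0, 0, 0], 1]
    - [[-0.5, 0, 3], [0, 0, 0], 1]
    - [[0, 0, 3], [0, 0, 0], 1]
    - [[0, 0, 0], [0, 0, 0], 1]

```text
t: 8.7
position: [0.3907, -0.0696, 0.2264]
orientation: [0.001, 0.928, -0.372, 0.002]
contact_force: [0.8, -0.7, 0.2]
gripper_width: 0.009
```

Request:
send_rows:
  plan:
    - [[0, 0, 0], [0, 0, 0], 1]
    - [[0, 0, 0], [0, 0, 0], 1]

```text
t: 8.9
position: [0.391, -0.07, 0.2261]
orientation: [0.001, 0.928, -0.372, 0.002]
contact_force: [-0.3, 0.6, 0.7]
gripper_width: 0.008
```

```bash
python3 s.py
python3 - <<'E'
from h import *
crop("top","/tmp/a.png",345,225,100,85,5); crop("side","/tmp/b.png",310,115,100,85,5)
cv2.imwrite("pics/z7.png",cv2.resize(np.vstack([cv2.imread("/tmp/a.png"),cv2.imread("/tmp/b.png")]),None,fx=.7,fy=.7,interpolation=cv2.INTER_AREA))
E
```

```text
t 8.9 pos [ 0.391  -0.07    0.2261] jig mm [ 40.1 163.4] jaw yaw -43.7 want -43.3 toolz [ 0.003 -0.004 -1.   ] F jig [0.21 0.59] 0.69 w 0.008404450011362833
turn deg [0.24 0.2  0.4 ]
```

View pics/z7.png

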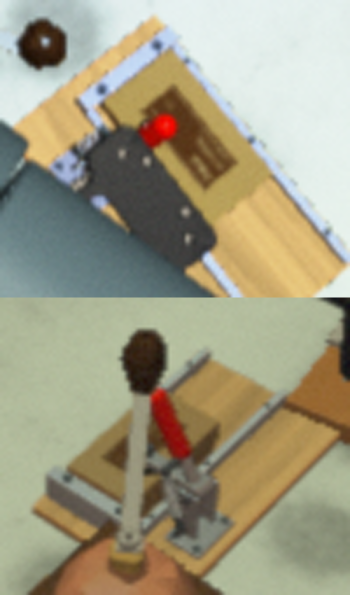

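The lever now leans over the channel with its foot on the box top, and the box is still flush with the stop. The hand is clear. I'll do a quick numeric check and hand in.

Run:
```python
from h import *
from rig import job
p=np.load("jig.npy");c,s=np.cos(p[2]),np.sin(p[2])
inv=lambda w:(w[:2]-p[:2])@np.array([[c,-s],[s,c]])*1e3
print("tip",inv(ray("top",345+165/3.5,225+127/3.5,.131)),"box front corners",inv(ray("top",345+170/3.5,225+53/3.5,.05)),inv(ray("top",345+102/3.5,225+98/3.5,.05)),"rear",inv(ray("top",345+271/3.5,225+180/3.5,.05)))
print(job.finish_job())
```

```text
tip [46.57027437 20.20866585] box front corners [ 78.94558032 -30.2509372 ] [83.3230428  26.90101043] rear [-29.60143397 -29.7242453 ]
the job is handed in; nothing more can be done
None
```

I pushed the box along the channel to the end stop, then pushed the red lever past its centre so it snapped over the box. The job is handed in, at about 9 s of robot time, with the hand clear.

- **Box at the stop:** the push ended with a firm 13.5 N reaction along the channel. Afterwards both views showed the box touching the stop. The last rough pixel measurement put its front corners at jig x of about 79 and 83 mm and a rear corner at about -30 mm, where home is 85 and -25 mm. The jig pose fit had errors of up to about 7 mm, so these numbers do not confirm the last few millimetres. They also do not rule out a slight yaw.
- **Clamp:** pushing took about 4 N, and the force dropped to zero once past centre. The handle tip was then at jig y of about +20 mm, where about +18 mm is expected when shut. The side view showed the foot on the box top.
- **Bystanders:** none were knowingly touched, though I did no separate final check on them.
- **Drift:** on the first descent the hand drifted about 24 mm sideways in free air and tilted slightly. I corrected both before going down to the box.

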